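# Clip the angle block to its fence, then draw and hold the plug gauge

### The arm

A 7-joint arm with a two-finger parallel gripper is mounted at the origin on a cart in front of the work surface, level with it; the furniture and walls round the work are solid. World frame = base frame: x ahead of the robot, y to its left, z up, the work surface at z = 0. Lengths are in m, angles in rad, forces in N, time in s.
With the tool pointing down it reaches from about 0.425 to 0.875 m from the base axis. Payload 9.9 kg.
Tool frame: the origin (TCP) lies at the very end of the fingers, on their centre line; the grasp point (between the pads) lies 19 mm behind it; z points along the fingers, y is the line along which they close (so a half turn about z gives the same grasp; the last joint's range is limited). The gripper opens to 85 mm and grips with 20 to 120 N. Pads are 22 mm wide; open, the fingers measure 114 mm over their backs; the gripper's body (76 mm by 85 mm) begins 54 mm behind the grasp point. The pads swing forward as they close: fully open they stand 13 mm farther back than shut.
Start: joints at [1.077, 0.576, 0.025, 1.437, -0.015, 1.129, -0.057], TCP at [0.269, -0.619, 0.231] pointing down, gripper open.
Joint ranges: [-2.76, 2.76], [-0.34, 2.15], [-1.52, 1.57], [0.19, 2.46], [-1.09, 4.23], [0.17, 1.99], [-2.82, 2.82]. Speed limits (rad/s): [2.22, 2.22, 3.01, 3.01, 3.14, 3.14, 3.14].

### API

Orientations are given as [roll, pitch, yaw] about the fixed x, y, z axes, in that order (R = Rz(yaw) Ry(pitch) Rx(roll)).
In Python, from plant import env gives the robot as it stands.
- The arm moves only by the tool shift_gripper, called after "Emit:" by a JSON object that holds its "fn" and its "kwargs", one argument or row to a line. Schema: {"type":"object","properties":{"increments":{"type":"object","properties":{"deltas":{"type":"array","items":{"type":"array","items":{"type":"number"},"minItems":5,"maxItems":5},"minItems":1,"maxItems":10}},"additionalProperties":false,"required":["deltas"]},"only":{"type":"string"},"quiet":{"type":"boolean"},"lines":{"type":"string"}},"required":["increments"],"additionalProperties":false}. increments is an object whose key "deltas" holds a list of rows, 1 to 10 of them, each of 5 numbers: dx, dy, dz in parts of the range, where 1.0 means 0.3 m, then a turn about the tool's z in shares of pi rad (1.0 is pi rad), then the finger opening in m; each row shifts and turns the commanded pose from where the row before left it, along the tool's axes as they then stand; what a row does not reach is not made up. A row lasts 1/8 s, in which the tool goes at most 0.0625 m and 0.188 rad, less where a joint would pass 70% of its speed; a pose out of reach is approached as far as the arm can. The fingers move at their own pace and stop on an object; the grip force is fixed at half the most. Time passes only in rows, so rows that do not move let the fingers close. The tool returns the time, the measured TCP pose, the force, the opening and the grip force at its end. only (a regular expression) keeps the lines of the reply that match it, lines (a string "A,B") keeps lines A to B, and quiet returns only ok. No shift or turn number may pass 1 either way. Input that does not fit is refused with a message, and nothing moves.
- env.sense(): the state, without advancing time (a new reading comes with each control period).
- env.camera(name): name is "side" or "top" or "wrist"; returns the picture (400x640x3 uint8, blue, green, red); there is no depth.
- env.get_calibration(name): a dict with "fx", "fy", "cx", "cy" (pixels), "R" (3x3) and "t" (3): a world point X has camera coordinates R X + t. Camera axes: x right, y down, z forward; pixel columns grow to the right and rows downward; lengths in m; the calibration is good to about 2 mm. A picture is of the moment at which its call begins: read the wrist's pose just before it. get_calibration takes no time and is no camera call; for the wrist camera it gives the pose at the moment of the call.
- env.finish_job(): hands the job in; it is judged then, once.
The state is a dict: "clock": time; "qpos": joint angles; "joint_vel": joint speeds; "effort": joint torques, N m; "tcp_pos": TCP position; "tool_rot": TCP orientation; "wrist_force": force on the tool from outside, world axes, zero at the start; "wrist_torque": the same for the moment, N m; "opening": finger opening in m; "gripper_force": force on a finger pad.
Only numpy, scipy, OpenCV 4.12 (cv2) and the standard library are available. Lean on these libraries where they do the work, as an engineer would, in place of code of your own. Each camera call takes 0.05 s, during which the arm holds its last target. There are 200 camera calls.

### The job

Pinch the angle block and the fixed fence together by putting the spring clip over the top edges of the block's ear plate and the fence plate, and let go of the clip so that it grips both by itself. Then take the plug gauge by its handle and draw it straight along its inclined bore, about halfway out, until the dark groove round its shank has just come clear of the mouth, without shifting the block or pulling the gauge right out; leave the other things on the bench alone. The job finishes holding: keep the gauge still in the gripper at that height, do not let go.

Things in the scene. Friction and masses are not known exactly. Their poses are not given: they have to be found in the camera images.
- fence: Fixed steel fence on the worktop: an upright plate 4 mm thick (along its x), 200 mm long (along its y), top edge 50 mm above the worktop. Origin: centre of the plate's underside. A foot 6 mm high (10 mm with its bolt heads) runs 30 mm out behind it (+x). The block stands against its front (-x).
- block: Loose aluminium angle block, about 0.75 kg, axes parallel to the fence's. Base x -50 to +42, y -40 to +125, 10 mm thick. Along its back (x 38 to 42, whole length) stands the ear plate, 4 mm thick, top edge 50 mm high, 0.5 mm in front of the fence plate: together a double edge 8.5 mm thick. Origin: on the underside below the sleeve.
- ear_mid (a point): Point on the top edge of the ear plate (mid thickness), 90 mm to +y of the block's origin, 50 mm up: the clear stretch of edge, where there is room to put the clip. The middle of the double edge lies 2.25 mm farther to the block's +x.
- sleeve: The 34 x 34 x 60 mm sleeve fixed on the block, with a 17 mm round bore. Origin: centre of the bore's mouth. z points out along the bore; it leans 20 degrees (0.35 rad) from vertical towards the block's -y, away from the clear stretch of ear; x is the block's x.
- rod: Steel plug gauge, about 0.12 kg, loose in the bore; slides back if let go. z along its axis towards the handle. Origin: centre of its collar's underside, resting on the bore's mouth at the start. Collar 26 mm across (z 0 to 5 mm), round handle 22 mm across (z 5 to 43), shank 16 mm across (z 0 to -58) with a dark groove at z -22 to -25.
- clip: Dark steel spring clip, 0.065 kg, standing on its two lips, handles up; 34 mm wide (y), 70 mm high. Origin: centre of its underside. The lips meet across its x, 2 mm apart when shut; shut by its spring, they pinch the double edge with about 9 N. An edge can enter 28 mm deep, up to the pivot. The frame belongs to the -x half and tilts 0.3 rad while squeezed. Half a turn gives the same clip.
- clip_grip (a point): Point between the clip's two handle plates, 58 mm above its underside. The plates are 24 mm wide (y) and reach from 35 to 70 mm height, splaying to about 40 mm over their outsides at the top. Squeezing them together along the clip's x (about 12 N, to about 20 mm overall) opens the lips to about 18 mm.
- clip_jaw (a joint): Opening angle of the clip (rad): 0 shut, 0.6 wide open, about 0.23 when gripping ear and fence.
- petri_0: Petri dish, 88 mm across, 16 mm high, bystander. Origin: centre of underside.
- vial_a: Small white lab bottle, 27 mm across, 85 mm high, bystander. Origin: centre of underside.
- film_pot: Black film canister, 34 mm across, 52 mm high, bystander. Origin: centre of underside.

How it is judged:
On the way, in this order (a step that is already met when the one before it is completed fails the run):
1. the clip, let go, pinches ear and fence together while the gauge is still fully in (contact force between clip and fence above 1 N and contact force between clip and block above 1 N and contact force between the fingers and clip below 0.2 N and height (world z) of clip above 0.018 m and z of rod in the frame of sleeve below 0.006 m), for 0.2 s.
2. the gauge is drawn about halfway, groove clear, in the gripper (contact force between clip and fence above 1 N and contact force between clip and block above 1 N and contact force between the fingers and clip below 0.2 N and z of rod in the frame of sleeve between 0.024 and 0.044 m and x of rod in the frame of sleeve between -0.0025 and 0.0025 m and y of rod in the frame of sleeve between -0.0025 and 0.0025 m and angle between the z axis of rod and the z axis of sleeve, either way round below 0.05 rad and contact force between the fingers and rod above 2 N and linear speed of rod below 0.01 m/s), for 0.2 s.
At the end, for the whole second after the job is handed in: The clip, released, presses on fence and block (over 1 N each); the gauge is 24 to 44 mm out along the bore, within 2.5 mm and 0.05 rad of its axis, still (under 10 mm/s), gripped (over 2 N); the block moved under 12 mm and tilted under 0.06 rad (all of step 2 and height (world z) of clip above 0.018 m and distance of block from where it was at the start of the episode below 0.012 m and angle between block's own z axis and vertical below 0.06 rad); the arm keeps its last pose, push and grip.
It fails at once if the gauge is pulled (nearly) right out (z of rod in the frame of sleeve above 0.054 m).
It fails at once if the block is shifted or tipped (distance of block from where it was at the start of the episode above 0.015 m or angle between block's own z axis and vertical above 0.1 rad).
It fails at once if a bystander is disturbed (distance of any of petri_0, vial_a, film_pot from where it was at the start of the episode above 0.02 m).
It also fails if it takes over 48 s, if anything falls off the work surface, if the arm or the gripper's body presses on something with over 40 N, if the wrist force passes 120 N, or if a joint passes its speed limit or range.

## Working session

There is one attempt and no reset: what is moved stays moved. The work goes in short steps, Python scripts to look and compute and a tool call to move; the robot and the scene stay as the last step left them, time stands still between calls to the robot, and variables do not carry over. Pictures are saved under pics/ and viewed, at most 10 in all, crops included, and the job is handed in when it is done.

```bash
ls; mkdir -p pics; python3 - <<'E'
from plant import env
import cv2,json
s=env.sense(); print(s['clock'],s['tcp_pos'],s['tool_rot'],s['opening'])
for n in("side","top"):
    cv2.imwrite(f"pics/{n}0.png",env.camera(n)); c=env.get_calibration(n); print(n,c)
E
```

```text
pics
plant.py
0.0 [ 0.26879141 -0.6187054   0.23044664] [-3.13998421e+00  3.54758092e-05  4.09815828e-01] 0.08547588855713766
side {'fx': 409.27112537070724, 'fy': 409.27112537070724, 'cx': 320.27193642510616, 'cy': 200.42757141168602, 'R': array([[ 0.99637746, -0.08474442,  0.00709549],
       [-0.03909015, -0.53049974, -0.84678332],
       [ 0.07552432,  0.84343844, -0.53189066]]), 't': array([-0.60203666,  0.08743124,  1.16272534])}
top {'fx': 379.7269611121648, 'fy': 379.7269611121648, 'cx': 321.12381232403453, 'cy': 199.2132448880048, 'R': array([[-0.02373106, -0.99922473, -0.031413  ],
       [-0.99694954,  0.02599063, -0.07359417],
       [ 0.07435356,  0.02957071, -0.99679342]]), 't': array([0.03462753, 0.60835912, 1.03487252])}
```

View pics/side0.png

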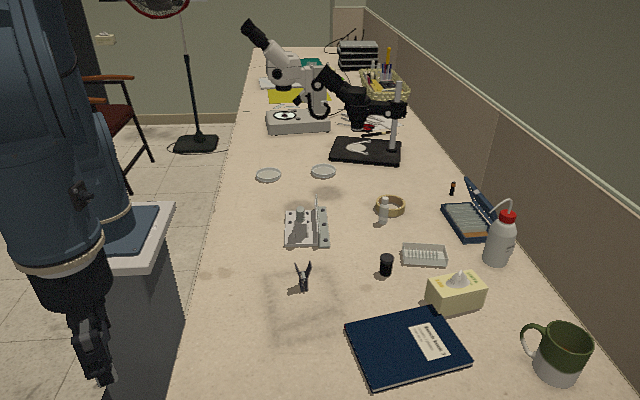

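View pics/top0.png

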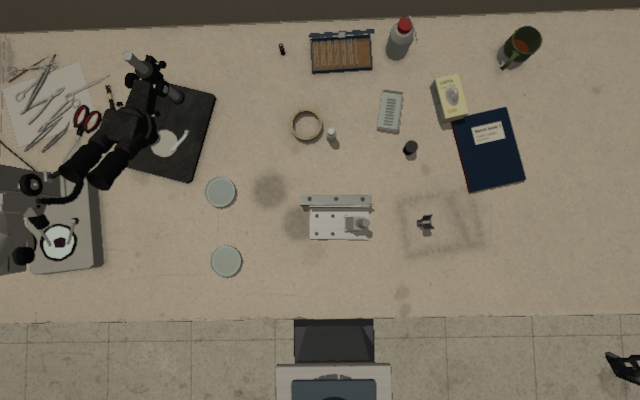

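The side view shows the clip at (303,280) and the block and fence at (305,228). In the top view the clip is at (425,222), the block at (340,225), the fence at (335,200) and the sleeve at (357,226). I'll take closer crops.

```bash
python3 - <<'E'
import cv2,numpy as np
a=cv2.imread("pics/top0.png")[185:250,295:445]; b=cv2.imread("pics/side0.png")[190:300,270:345]
a=cv2.resize(a,None,fx=5,fy=5,interpolation=cv2.INTER_CUBIC)
cv2.imwrite("pics/topc.png",a)
b=cv2.resize(b,None,fx=5,fy=5,interpolation=cv2.INTER_CUBIC)
cv2.imwrite("pics/sidec.png",b)
E
```

```text
(no output)
```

View pics/topc.png

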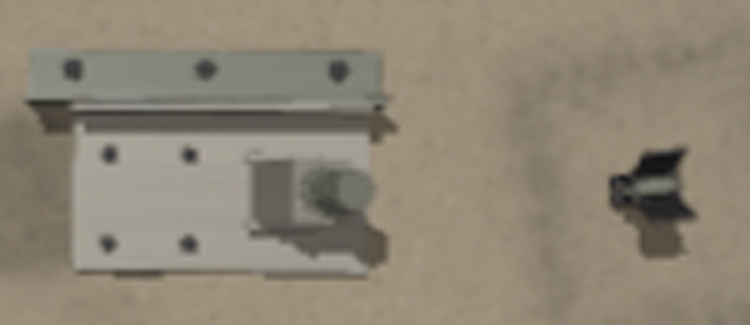

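View pics/sidec.png

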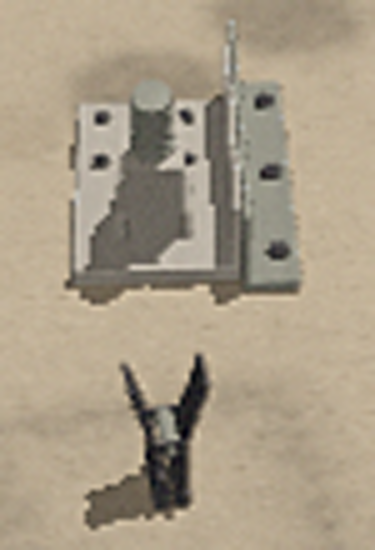

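The top crop shows the fence foot with its bolts, and the block base spanning crop x 72–368. The gauge leans to the image right (−y). The clip's handles splay along image vertical (≈ world x). The side crop agrees. Now casting rays for coarse positions.

```bash
cat > h.py <<'E'
import numpy as np,cv2
from plant import env
def ray(c,u,v):
    d=c["R"].T@np.array([(u-c["cx"])/c["fx"],(v-c["cy"])/c["fy"],1]); return -c["R"].T@np.asarray(c["t"]),d
def onz(c,u,v,z):
    o,d=ray(c,u,v); return (o+d*(z-o[2])/d[2]).round(4)
def proj(c,X):
    p=c["R"]@np.asarray(X)+c["t"]; return np.array([c["fx"]*p[0]/p[2]+c["cx"],c["fy"]*p[1]/p[2]+c["cy"]])
def two(c1,p1,c2,p2):
    o1,d1=ray(c1,*p1);o2,d2=ray(c2,*p2)
    k=np.linalg.lstsq(np.c_[d1,-d2],o2-o1,rcond=None)[0]
    a,b=o1+k[0]*d1,o2+k[1]*d2; return ((a+b)/2).round(4),np.linalg.norm(a-b).round(4)
E
python3 - <<'E'
from h import *
t=env.get_calibration("top");s=env.get_calibration("side")
T=lambda x,y,z:onz(t,x/5+294.6,y/5+184.6,z)
S=lambda x,y,z:onz(s,x/5+269.6,y/5+189.6,z)
for n,p in dict(baseFL=(72,270,.01),baseFR=(368,272,.01),footBL=(30,52,.006),footBR=(382,52,.006),clipTop1=(680,152,.07),clipTop2=(690,215,.07),clipmid=(650,185,.04)).items(): print('T',n,T(*p))
for n,p in dict(baseFR=(68,285,.01),clipbot=(170,510,0),cliptopL=(125,365,.07),cliptopR=(200,357,.07),footFR=(297,290,.0),fenceR=(243,283,0)).items(): print('S',n,S(*p))
w=env.get_calibration("wrist");q=env.sense()
from scipy.spatial.transform import Rotation as Ro
Rt=Ro.from_euler('xyz',q['tool_rot']).as_matrix()
print(Rt.T@(-w["R"].T@w["t"]-q['tcp_pos']),(w["R"]@Rt).round(3),w["fx"])
E
```

```text
T baseFL [0.5003 0.0564 0.01  ]
T baseFR [ 0.4954 -0.1088  0.01  ]
T footBL [0.6238 0.0779 0.006 ]
T footBR [ 0.6185 -0.121   0.006 ]
T clipTop1 [ 0.5564 -0.2689  0.07  ]
T clipTop2 [ 0.5233 -0.2726  0.07  ]
T clipmid [ 0.5397 -0.2596  0.04  ]
S baseFR [ 0.4945 -0.1201  0.01  ]
S clipbot [ 0.5408 -0.2809  0.    ]
S cliptopL [ 0.5222 -0.2569  0.07  ]
S cliptopR [ 0.5572 -0.254   0.07  ]
S footFR [ 0.6176 -0.1212  0.    ]
S fenceR [ 0.589 -0.113  0.   ]
[ 8.25617005e-02 -1.28410663e-05 -1.43076642e-01] [[ 0.001  1.    -0.   ]
 [-0.946  0.001 -0.324]
 [-0.324  0.     0.946]] 353.4930432982152
```

The rows are not in the units I measure in: shifts go in shares of 0.3 m and turns go in shares of pi rad. I convert before sending: 0.0435 m / 0.3 = 0.145, -0.0243 m / 0.3 = -0.081.

Emit:
{"fn": "shift_gripper", "kwargs": {
  "increments": {"deltas":[[0.145,-0.081,0.02,0,0.085],[0.145,-0.081,0.02,0,0.085],[0.145,-0.081,0.02,0,0.085],[0.145,-0.081,0.02,0,0.085],[0.145,-0.081,0.02,0,0.085],[0.145,-0.081,0.02,0,0.085],[0.145,-0.081,0.02,0,0.085],[0.145,-0.081,0.02,0,0.085],[0.145,-0.081,0.02,0,0.085]]}
}}

```text
clock: 1.23
tcp_pos: [0.5416, -0.2612, 0.1769]
tool_rot: [-3.141, 0.0, 0.41]
wrist_force: [2.1, -1.6, 0.4]
opening: 0.085
gripper_force: 0.0
```

Emit:
{"fn": "shift_gripper", "kwargs": {
  "increments": {"deltas":[[0,0,0,-0.0567,0.085],[0,0,0,-0.0567,0.085],[0,0,0,-0.0567,0.085],[0,0,0,-0.0567,0.085],[0,0,0,-0.0567,0.085],[0,0,0,-0.0567,0.085],[0,0,0,-0.0567,0.085],[0,0,0,0,0.085]]}
}}

```text
clock: 2.22
tcp_pos: [0.5406, -0.2627, 0.1769]
tool_rot: [-3.141, -0.001, 1.654]
wrist_force: [0.1, -0.4, 0.8]
opening: 0.0852
gripper_force: 0.0
```

```bash
python3 - <<'E'
from h import *
s=env.sense();w=env.get_calibration("wrist");cv2.imwrite("pics/w1.png",env.camera("wrist"))
np.savez("w1.npz",**w); print(s['clock'],s['tcp_pos'],s['tool_rot'],s['qpos'].round(2), s['wrist_force'])
E
```

```text
2.225 [ 0.54055495 -0.26266781  0.17693289] [-3.14108104e+00 -6.59587292e-04  1.65444297e+00] [ 0.6   0.53 -0.35  1.7   0.22  0.95  0.25] [ 0.05204554 -0.37912218  0.75252561]
```

View pics/w1.png

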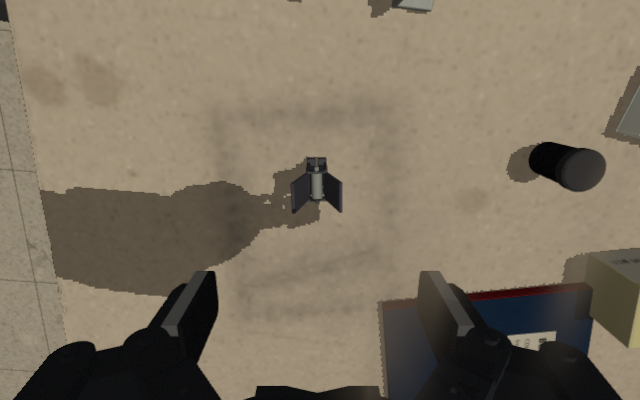

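The clip is at (317,185), with handle top edges at columns 292 and 342 and aligned with the fingers. The fingertips sit at columns 191 and 446.

```bash
python3 - <<'E'
from h import *
w=dict(np.load("w1.npz")); im=cv2.imread("pics/w1.png"); 
g=cv2.cvtColor(im,cv2.COLOR_BGR2GRAY)
for r in range(150,222,4): print(r,' '.join('%3d'%v for v in g[r,284:352:2]))
for p in [(291.5,183),(293,211),(342,183),(342,211)]: print(p,onz(w,*p,.07))
print(onz(w,317,160,.0))
E
```

```text
150 140 142 142 141 139 138 138 138 139 139 142 142 141 141 142 142 139 139 138 139 139 139 138 140 142 142 141 140 140 143 145 147 146 145
154 142 143 143 142 140 138 135 135 137 140 141 141 142 143 144 144 144 142 141 141 141 141 140 142 145 144 145 143 143 144 144 143 142 143
158 144 143 142 141 140 140 138 139 141 142 100  71  34  37  37  44  83  37  36  36  36 108 143 142 142 145 146 146 146 145 144 142 142 143
162 137 133 138 142 139 138 140 140 126 118  82  74  49  61  63  62  83  52  64  63  39  96 141 137 138 142 145 145 145 144 144 144 144 144
166 139 139 140 141 141 142  81  82  80  80  81  56  29  29  31  42  75  55  33  32  25  57 144 146 146 144 142 140 138 138 142 145 144 141
170 117  77  77  78  81  82  81  80  79  81  83  37  28  24  26  60 113  89  30  31  44  65 144 143 144 145 145 144 142 142 143 143 142 142
174  80  80  79  81  81  81  81  82  82  68  31  41  41  29  82 102 114 127 112  42  24  26  28  74 140 144 143 143 142 143 145 144 144 143
178  80  80  81  82  82  80  75  45  37  41  41  42  41  28  81 110 124 126 113  48  28  26  25  24  25  29  99 140 145 
[... 895 characters left out ...]
  42  66  77  77  81  82  83  80  80 106 141 139 138 141 142 142 110  24  24  28  57 110 143 144 146 145
210  78  81  81  80  29  28  35  68  80  81  81  81  80  81  82  80  81  82 108 142 141 141 140 139 141 141 131  36  58 110 144 144 143 142
214  80  78  80  82  82  81  81  80  81  81  80  81  81  83  82  80  79  80 141 141 140 138 137 138 142 143 143 141 140 143 146 144 143 141
218  81  79  80  82  81  81  79  78  79  81  81  81  81  81  82  79  80  80 140 139 141 141 140 140 143 146 146 146 145 143 144 144 143 144
(291.5, 183) [ 0.5199 -0.2525  0.07  ]
(293, 211) [ 0.5223 -0.2744  0.07  ]
(342, 183) [ 0.5568 -0.2494  0.07  ]
(342, 211) [ 0.5592 -0.2712  0.07  ]
[ 0.5383 -0.249   0.    ]
```

Converted, 0.035 m / 0.3 = 0.1167, -0.001 m / 0.3 = -0.0033.

Emit:
{"fn": "shift_gripper", "kwargs": {
  "increments": {"deltas":[[0.0017,-0.0033,0.1167,0,0.085],[0,0,0.1167,0,0.085],[0,0,0.1167,0,0.085],[0,0,0.11,0,0.085],[0,0,0,0,0.06],[0,0,0,0,0.04],[0,0,0,0,0.03],[0,0,0,0,0.022],[0,0,0,0,0.022],[0,0,0,0,0.022]]}
}}

```text
clock: 3.52
tcp_pos: [0.5396, -0.263, 0.0419]
tool_rot: [3.141, 0.002, 1.654]
wrist_force: [-5.7, 0.4, 15.9]
opening: 0.0222
gripper_force: 19.3
```

```bash
python3 - <<'E'
from h import *
s=env.sense();w=env.get_calibration("wrist");cv2.imwrite("pics/w2.png",env.camera("wrist"))
np.savez("w2.npz",**w); print(s['clock'],s['tcp_pos'],s['tool_rot'],s['opening'],s['gripper_force'], s['wrist_force'])
E
```

```text
3.525 [ 0.53961175 -0.26297761  0.04191423] [3.14100338e+00 2.00466931e-03 1.65437079e+00] 0.022198250234840837 19.266002643853426 [-5.67725251  0.37686077 15.91872474]
```

View pics/w2.png

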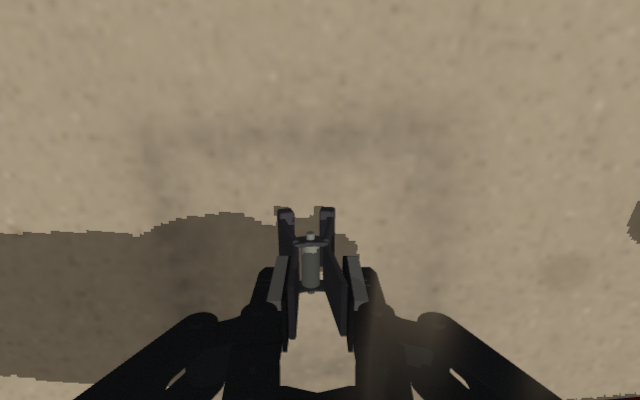

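The clip is squeezed between the pads, with handles at columns 290 and 350 and lips open. Next I lift and carry it over the clear stretch of edge.

Converted, -0.045 m / 0.3 = -0.15, -0.03 m / 0.3 = -0.1, 0.113 rad / 3.1416 = 0.036.

Emit:
{"fn": "shift_gripper", "kwargs": {
  "increments": {"deltas":[[0,0,-0.0667,0,0.022],[0,0,-0.1,0,0.022],[0,0,-0.15,0,0.022],[0,0,-0.15,0,0.022],[0,0,0,0.036,0.022],[0,0,0,0,0.022]]}
}}

```text
clock: 4.32
tcp_pos: [0.5401, -0.2623, 0.1809]
tool_rot: [3.14, 0.001, 1.543]
wrist_force: [-0.4, 0.0, -1.2]
opening: 0.0223
gripper_force: 11.1
```

Emit:
{"fn": "shift_gripper", "kwargs": {
  "increments": {"deltas":[[0.1573,0.024,0,0,0.022],[0.1573,0.024,0,0,0.022],[0.1573,0.024,0,0,0.022],[0.1573,0.024,0,0,0.022],[0.1573,0.024,0,0,0.022],[0.1573,0.024,0,0,0.022],[0,0,0,0,0.022],[0,0,0,0,0.022]]}
}}

```text
clock: 5.32
tcp_pos: [0.5906, 0.0192, 0.179]
tool_rot: [-3.141, 0.001, 1.544]
wrist_force: [0.1, -0.7, -0.6]
opening: 0.0221
gripper_force: 11.1
```

```bash
python3 - <<'E'
from h import *
s=env.sense();w=env.get_calibration("wrist");cv2.imwrite("pics/w3.png",env.camera("wrist"))
np.savez("w3.npz",**w); print(s['clock'],s['tcp_pos'],s['tool_rot'],s['opening'],s['gripper_force'], s['wrist_force'])
cv2.imwrite("pics/side3.png",env.camera("side"));cv2.imwrite("pics/top3.png",env.camera("top"))
E
```

```text
5.325 [0.59060405 0.01920807 0.17901352] [-3.14077838e+00  7.88625311e-04  1.54447316e+00] 0.022130526182822362 11.050766995176673 [ 0.12073953 -0.71100671 -0.58646042]
```

View pics/w3.png

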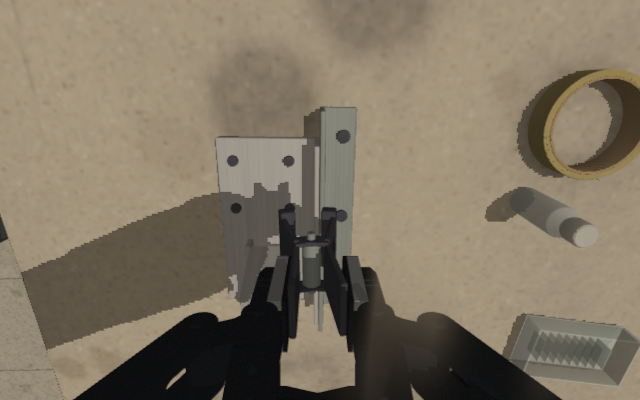

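The clip is held at columns 283–350, and the double edge runs just above it, near column 318 at rows 140–205. I'll measure it numerically.

```bash
python3 - <<'E'
from h import *
im=cv2.imread("pics/w3.png");g=cv2.cvtColor(im,cv2.COLOR_BGR2GRAY);w=dict(np.load("w3.npz"))
for r in list(range(104,212,9))+[300,315,325]: print(r,' '.join('%3d'%v for v in g[r,296:332]))
print(np.round(proj(w,[.5906,.0192,.05]),1))
# predicted edges using coarse pose
yaw=-.028;R=np.array([[np.cos(yaw),-np.sin(yaw)],[np.sin(yaw),np.cos(yaw)]]);o=np.array([.5465,-.07])
for x in(38,42,42.5,46.5):
  for y in(125,105): print(x,y,proj(w,[*(o+R@[x/1e3,y/1e3]),.05]).round(1))
E
```

```text
104 120 118 117 116 116 117 117 117 117 116 115 115 116 118 120 122 124 124 126 128 129 132 133 135 137 139 140 142 142 143 143 144 144 144 144 144
113 121 120 119 118 117 117 117 118 119 119 120 121 119 113 103  71  70  72  72  74  74  74  73  69  76 113 125 131 132 126 132 133 133 131 132 130
122 121 121 120 119 119 119 120 109  67  67  67  67  66  68  69  70  70  72  74  75  76  75  75  70  74 111 125 130 130 123 131 133 132 130 132 131
131 121 121 121 122 122 124 125 114  71  72  71  70  71  72  74  74  75  75  77  77  79  79  80  73  76 113 125 130 129 120 132 133 131 131 132 131
140 157 156 155 155 155 157 157 157 158 157 142  87  88  88  88  86  87  86  82  68  70  70  70  65  79 116 125 130 124 115 131 132 131 130 131 131
149 157 156 154 153 154 142  87  86  87  87  87  87  87  88  87  87  86  84 101 139 152 156 150 108  82 118 126 129 124 118 132 132 130 131 131 131
158 156 155 154 153 154 142  87  88  87  86  87  88  87  88  86  87  86  82 100 141 151 155 147 102  86 119 125 128 118 108 131 131 130 132 131 131
167 156 155 154 152 153 142  87  86  87  86  86  87  88  86  86 
[... 609 characters left out ...]
44 151 152 130  75 109 125 126 124 117 129 130 130 130 130 129 127
300  22  21  44 107 150 149 150 151 138  86  86  86  86  86  86  86  86  99 130 147 148 137  98 110 124 123 116 108 124 123 123 113  71  23  24  24
315  22  54 114 150 152 154 154 152 152 150 151 151 151 151 150 151 150 145 133 147 147 136 104 114 122 123 122 134 150 150 150 150 150 149 149 149
325  36 101 149 150 151 152 152 151 150 148 148 149 150 150 151 151 152 152 152 153 153 146 122 114 122 125 134 150 151 150 150 149 149 148 148 147
[318.3 189.3]
38 125 [313.8 146.4]
38 105 [313.9 171.6]
42 125 [319.  146.4]
42 105 [318.9 171.6]
42.5 125 [319.7 146.4]
42.5 105 [319.5 171.6]
46.5 125 [324.8 146.5]
46.5 105 [324.6 171.6]
```

```bash
python3 - <<'E'
from h import *
a=cv2.imread("pics/w3.png")[195:355,255:375]
s=env.get_calibration("side");p=proj(s,[.5906,.02,.14]).astype(int);print(p, proj(s,[.5912,.019,.05]))
b=cv2.imread("pics/side3.png")[p[1]-40:p[1]+60,p[0]-35:p[0]+35]
a=cv2.resize(a,(420,560),interpolation=cv2.INTER_CUBIC);b=cv2.resize(b,(370,528),interpolation=cv2.INTER_CUBIC)
o=np.zeros((560,790,3),np.uint8);o[:,:420]=a;o[:528,420:]=b;cv2.imwrite("pics/c3.png",o)
E
```

```text
[315 177] [315.40445443 204.49785572]
```

View pics/c3.png

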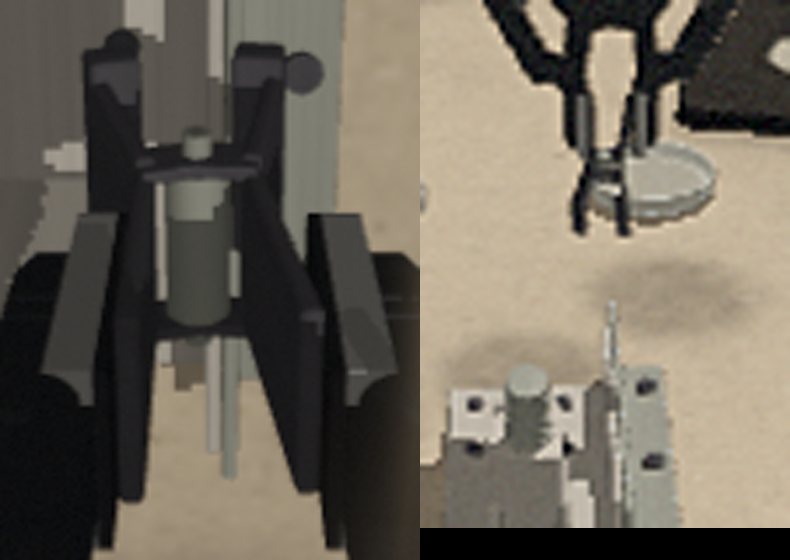

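In the side part the lips hang at crop x 580 and 624, centre 602, while the fingers centre at 609 and the edge is at 612. So the open lips sit a few mm to −x of the tool centre. Quantifying this.

```bash
python3 - <<'E'
from h import *
w=dict(np.load("w3.npz"));s=env.get_calibration("side")
print('tcp proj',proj(w,[.5906,.0192,.179]))
def ony(c,u,v,y):
    o,d=ray(c,u,v); return (o+d*(y-o[1])/d[1]).round(4)
f=lambda x,y:(x/3.5+254.6,y/3.5+194.6)
for p in [(85,52),(138,48),(233,45),(283,50),(90,90),(140,100)]: print(p,ony(w,*f(*p),.036),onz(w,*f(*p),.137))
k=lambda x,y:(x/5.28+280-.4-420/5.28,y/5.28+137-.4)
print('side at y=.002:')
for p in [(573,230),(588,230),(616,230),(631,230),(566,150),(592,150),(634,150),(656,150)]: print(p,ony(s,*k(*p),.002 if p[1]>200 else .01))
print('edge',[onz(s,*k(*p),.05) for p in [(608,302),(618,302)]])
g=cv2.cvtColor(cv2.imread("pics/side3.png"),cv2.COLOR_BGR2GRAY)
for r in range(158,206,2): print(r,' '.join('%3d'%v for v in g[r,302:328]))
E
```

```text
tcp proj [318.9630077  271.55894736]
(85, 52) [0.5692 0.036  0.1407] [0.5688 0.0346 0.137 ]
(138, 48) [0.5774 0.036  0.1395] [0.5772 0.0351 0.137 ]
(233, 45) [0.5924 0.036  0.1392] [0.5924 0.0352 0.137 ]
(283, 50) [0.6001 0.036  0.142 ] [0.6003 0.0342 0.137 ]
(90, 90) [0.5716 0.036  0.1567] [0.5692 0.0281 0.137 ]
(140, 100) [0.5791 0.036  0.1609] [0.5772 0.0261 0.137 ]
side at y=.002:
(573, 230) [0.5709 0.002  0.1418]
(588, 230) [0.5788 0.002  0.1415]
(616, 230) [0.5935 0.002  0.1409]
(631, 230) [0.6014 0.002  0.1406]
(566, 150) [0.5681 0.01   0.1848]
(592, 150) [0.5816 0.01   0.1843]
(634, 150) [0.6034 0.01   0.1835]
(656, 150) [0.6148 0.01   0.1831]
edge [array([0.5951, 0.0793, 0.05  ]), array([0.6009, 0.0788, 0.05  ])]
158 185 184 183 190 188  53   8  54 109  67  52 144 193 183 188 189 104  22  42  96 102   3  55 137 189 166
160 180 183 186 188 190  54   1  53 106  71  52 150 193 185 192 186  61  29  36  93 105   6  54 134 185 177
162 180 181 183 187 188  60   4  48 110  77  52 147 194 190 183 145  15  57  76  89 101   7  51 141 188 174
164 182 185 186 188 193 190  28  48 106  70 
[... 1523 characters left out ...]
 152 149 151 151 147 151 149 154 151 149 148 145 149
194 181 180 184 182 182 185 185 178 173 171 161 159 158 156 184 150 154 153 151 154 149 147 148 149 145 146
196 184 182 185 181 184 182 177 178 178 174 171 171 162 144 160 149 157 152 149 151 151 157 155 158 152 150
198 181 181 179 181 182 182 181 178 178 177 180 179 174 144 130 162 161 156 149 152 152 150 152 150 146 148
200 169 167 168 165 168 176 176 174 177 178 183 174 161 199 118 174 172 170 162 164 161 163 158 160 160 166
202 159 158 158 155 157 155 158 160 167 165 172 166 161 184 123 165 182 186 184 176 178 177 178 175 177 179
204 151 156 152 154 151 151 148 152 156 161 166 163 166 195 125 162 182 183 178 179 183 185 183 187 184 185
```

Converted, 0.03 m / 0.3 = 0.1, 0.0057 m / 0.3 = 0.019.

Emit:
{"fn": "shift_gripper", "kwargs": {
  "increments": {"deltas":[[0,0.019,0,0,0.02],[0,0,0.1,0,0.02],[0,0,0.1,0,0.02],[0,0,0,0,0.02],[0,0,0,0,0.02]]}
}}

```text
clock: 6.1
tcp_pos: [0.5974, 0.0195, 0.1202]
tool_rot: [3.141, -0.0, 1.542]
wrist_force: [-0.1, 0.3, -0.4]
opening: 0.0205
gripper_force: 11.2
```

```bash
python3 - <<'E'
from h import *
s=env.sense();w=env.get_calibration("wrist");a=env.camera("wrist");cv2.imwrite("pics/w4.png",a)
np.savez("w4.npz",**w); print(s['clock'],s['tcp_pos'],s['tool_rot'],s['opening'],s['gripper_force'], s['wrist_force'])
b=env.camera("side");cv2.imwrite("pics/side4.png",b)
c=env.get_calibration("side");p=proj(c,[.5906,.02,.07]).astype(int);print(p)
b=b[p[1]-50:p[1]+50,p[0]-35:p[0]+35];a=a[195:355,255:375]
a=cv2.resize(a,(420,560),interpolation=cv2.INTER_CUBIC);b=cv2.resize(b,(370,528),interpolation=cv2.INTER_CUBIC)
o=np.zeros((560,790,3),np.uint8);o[:,:420]=a;o[:528,420:]=b;cv2.imwrite("pics/c4.png",o)
E
```

```text
6.1 [0.59738763 0.01946507 0.12024219] [ 3.14056222e+00 -2.02912718e-04  1.54246450e+00] 0.020472621234017704 11.183702289126813 [-0.09779468  0.34550634 -0.37921871]
[315 198]
```

View pics/c4.png

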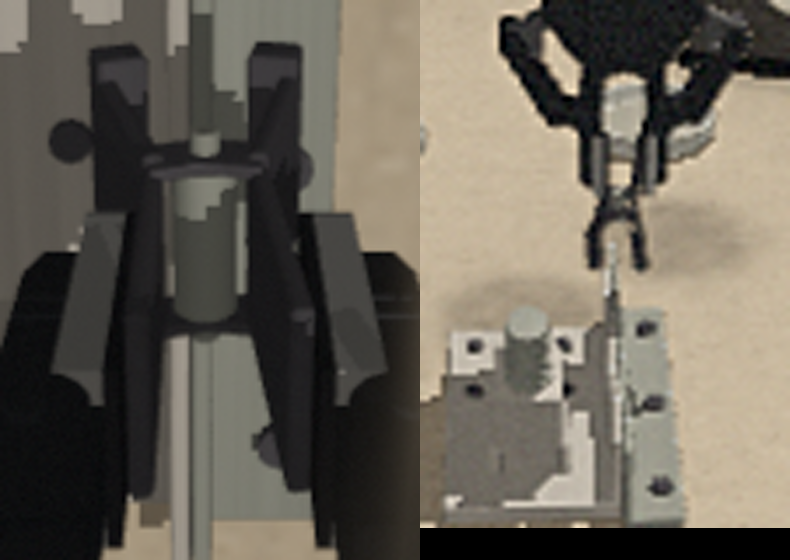

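In the wrist part the lips' inner faces are at crop columns 148 and 248, row 47. Below, the ear spans 168–190 and the fence 190–212. In the side part the lips (594, 640) straddle the edge near 612.

```bash
python3 - <<'E'
from h import *
w=dict(np.load("w4.npz"))
def ony(c,u,v,y):
    o,d=ray(c,u,v); return (o+d*(y-o[1])/d[1]).round(4)
f=lambda x,y:(x/3.5+254.6,y/3.5+194.6)
for p in [(91,52),(148,46),(248,44),(301,48)]: print(p,ony(w,*f(*p),.036))
for p in [(168,400),(190,400),(212,400),(168,25),(190,25),(215,25)]: print('edge',onz(w,*f(*p),.05))
s=env.get_calibration("side")
g=cv2.cvtColor(cv2.imread("pics/side4.png"),cv2.COLOR_BGR2GRAY)
for r in range(178,212,2): print(r,' '.join('%3d'%v for v in g[r,305:331]))
E
```

```text
(91, 52) [0.577  0.036  0.0811]
(148, 46) [0.5858 0.036  0.0791]
(248, 44) [0.6017 0.036  0.0793]
(301, 48) [0.6099 0.036  0.0818]
edge [ 0.5843 -0.0512  0.05  ]
edge [ 0.5888 -0.0513  0.05  ]
edge [ 0.5933 -0.0514  0.05  ]
edge [0.5876 0.0295 0.05  ]
edge [0.5916 0.0294 0.05  ]
edge [0.5962 0.0292 0.05  ]
178 184 184 186 191 190  55  21  66 103  71  45  95 111 104 100  61  31  43  97 104  11  40  99 106 133 203
180 182 183 186 193 191  62   8  56 105  69  81 172 194 196 193  67  34  49 110 101   3  82 174 195 184 186
182 185 185 185 189 186 110   9  42 103  69  87 178 196 201 195  15  44  50 103  75  48 129 195 189 183 176
184 186 184 184 183 188 188 194 168  96  74  32 110 159  72  41  44  82  76 102 141 190 183 182 183 182 181
186 181 182 177 180 182 182 186 191 153  15  44  77  91 108 133  50 137 182 170 163 160 162 161 156 159 165
188 181 182 186 180 182 183 183 178  56  32  41  35  43  51  36  37  92 163 154 147 146 153 154 149 147 148
190 179 182 185 181 181 180 176  55  24  43  94 141 155 139 129  86  68 144 162 156 156 150 151 151 148 145
192 187 183 184 182 184 175  56  22 
[... 343 characters left out ...]
 168 155  93  28  56 115 158 150 149 147 149 153 154
200 169 170 177 176 178 180 183 189 183 167 201 116 174 175 169 172 171 170 167 163 162 163 164 168 169 169
202 157 154 156 160 162 168 165 171 170 165 192 122 171 187 186 181 177 182 180 181 180 179 180 181 179 178
204 158 151 149 146 154 158 162 165 167 149  93  64 117 190 181 180 182 182 186 186 186 187 184 183 182 181
206 149 149 151 152 152 150 149 154 162 146  94  70  94 149 173 170 171 167 165 168 175 188 186 185 187 187
208 144 142 147 150 148 148 149 155 160 145  90  89  98 146 162 162 153 123 142 155 160 178 186 185 183 186
210 197 194 195 193 184 185 157  91  97  97  90 107  88 134 171 152  27  56  56  94 162 171 186 182 184 183
```

Converted, 0.015 m / 0.3 = 0.05, -0.0022 m / 0.3 = -0.0073.

Emit:
{"fn": "shift_gripper", "kwargs": {
  "increments": {"deltas":[[0,-0.0073,0,0,0.02],[0,0,0.05,0,0.02],[0,0,0.05,0,0.02],[0,0,0.0267,0,0.02],[0,0,0,0,0.02]]}
}}

```text
clock: 6.82
tcp_pos: [0.5939, 0.0196, 0.0802]
tool_rot: [-3.14, 0.0, 1.543]
wrist_force: [0.2, -0.9, -0.4]
opening: 0.0203
gripper_force: 11.2
```

Emit:
{"fn": "shift_gripper", "kwargs": {
  "increments": {"deltas":[[0,0,0.0267,0,0.02],[0,0,0.0267,0,0.02],[0,0,0,0,0.02]]}
}}

```text
clock: 7.2
tcp_pos: [0.594, 0.0196, 0.0646]
tool_rot: [-3.14, 0.0, 1.543]
wrist_force: [0.6, 0.4, -0.1]
opening: 0.0202
gripper_force: 11.2
```

No contact force, so the lips straddle the edge. Now opening.

Converted, 0.001 m / 0.3 = 0.0033.

Emit:
{"fn": "shift_gripper", "kwargs": {
  "increments": {"deltas":[[0,0.0033,0,0,0.02],[0,0,0,0,0.024],[0,0,0,0,0.028],[0,0,0,0,0.032],[0,0,0,0,0.036],[0,0,0,0,0.05],[0,0,0,0,0.07],[0,0,0,0,0.07],[0,0,0,0,0.07]]}
}}

```text
clock: 8.32
tcp_pos: [0.5955, 0.0196, 0.0653]
tool_rot: [3.142, -0.0, 1.543]
wrist_force: [0.2, -0.8, -0.0]
opening: 0.07
gripper_force: 0.0
```

```bash
python3 - <<'E'
from h import *
s=env.sense();a=env.camera("wrist");cv2.imwrite("pics/w5.png",a);np.savez("w5.npz",**env.get_calibration("wrist"))
b=env.camera("side");cv2.imwrite("pics/side5.png",b)
g=cv2.cvtColor(b,cv2.COLOR_BGR2GRAY)
for r in range(174,216,2): print(r,' '.join('%3d'%v for v in g[r,298:334]))
g=cv2.cvtColor(a,cv2.COLOR_BGR2GRAY)
for r in range(180,390,10): print(r,' '.join('%3d'%v for v in g[r,260:370:3]))
E
```

```text
174 195 205 197 191 190 196 195 110  15  32  25  27  14  32  28  27  35  26  33  32  13  32  29  31  28  23  33  15  27  30  15  59 119 131 135 144
176 174 192 188 188 192 191  48   9  22  27  27  22  40  32  29  32  28  34  30  31  32  22  29  26  24  17  24  33  32  22  39  34  47  93 106 141
178 146 197 189 194 191 101   7  10  36  21  26  19  29   8  17  22  25  15   7  15  21  15  20  21  20  20  17  32  18  22  33  18  11  64 154 200
180 153 213 206 195  51  10  20  25  33  19  25  41 139 209 162 131 131 139 181 210 203 171 167 125 131 154 212 205  23  14  26  34  29  27  62 156
182  24  11   0  12  27  23  25  14  21  22  90 179 196 189 187 191 191 187 186 186 184 187 187 186 187 186 187 193 194 114  21  18  13  31  27  24
184  11  24  30  19  25  24  22   9  90 185 200 188 185 186 188 187 186 187 186 184 182 183 180 177 181 183 183 181 183 190 193 119  11  28  34  29
186  35  25  20  27  18  19  19 117 202 188 184 182 186 183 186 184 181
[... 4640 characters left out ...]
  83 145 150  75 123 114 125 126 125 125 123 125 126 125 122 123 121 123 124 144 141 145 146
350  74 107 147 131  81 153 153 155 154 151 139  90  88  86  82 145 150  75 124 112 125 126 123 124 122 124 126 125 122 123 121 123 118 150 148 141 144
360  80  93 146 144  81 153 154 154 153 151 139  89  88  86  83 144 149  76 123 111 124 125 123 124 123 124 126 123 122 124 120 123 127 152 152 149 147
370  80  80 147 146 115 152 154 155 153 150 139  89  89  86  83 144 149  75 123 109 124 125 123 124  64  54  64  63  63  67 116 123 131 150 147 148 147
380  80  81 150 154 155 152 152 154 153 149 140  89  90  86  85 144 149  75 124 110 123 123 122 124 122 125 125 101 121 121 119 124 146 148 147 145 143
```

The clip stands upright on the double edge, with lips either side at wrist columns ~290–302 and 320–335, and it is released. Next I raise clear and locate the handle.

Emit:
{"fn": "shift_gripper", "kwargs": {
  "increments": {"deltas":[[0,0,-0.1,0,0.07],[0,0,-0.15,0,0.085],[0,0,-0.15,0,0.085],[0,0,-0.05,0,0.085],[-0.15,-0.0733,0,0,0.085],[-0.15,-0.0733,0,0,0.085],[0,0,0,0,0.085]]}
}}

```text
clock: 9.3
tcp_pos: [0.5467, -0.0737, 0.1996]
tool_rot: [-3.139, 0.002, 1.537]
wrist_force: [1.4, 1.8, -1.1]
opening: 0.0851
gripper_force: 0.0
```

```bash
python3 - <<'E'
from h import *
t=env.get_calibration("top");s=env.get_calibration("side")
print(two(t,(353/5+294.6,190/5+184.6),s,(153/5+269.6,95/5+189.6)))
q=env.sense();w=env.get_calibration("wrist");cv2.imwrite("pics/w6.png",env.camera("wrist"));np.savez("w6.npz",**w);print(q['clock'],q['tcp_pos'])
E
```

```text
(array([ 0.5416, -0.0934,  0.1115]), np.float64(0.0029))
9.3 [ 0.54671479 -0.07372118  0.19960267]
```

View pics/w6.png

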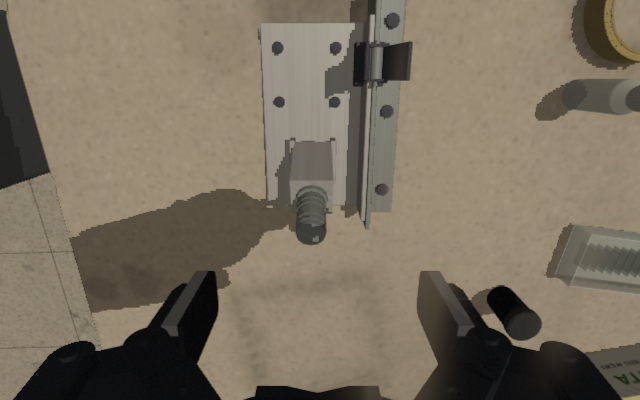

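The picture shows the clip seated on the double edge at (380,62). The gauge handle runs from the collar at about (312,190) to its end face at about (311,235), centred between the fingers.

```bash
python3 - <<'E'
from h import *
w=dict(np.load("w6.npz"));g=cv2.cvtColor(cv2.imread("pics/w6.png"),cv2.COLOR_BGR2GRAY)
for r in range(140,250,5): print(r,' '.join('%3d'%v for v in g[r,284:342:2]))
yaw=-.028;R=np.array([[np.cos(yaw),-np.sin(yaw)],[np.sin(yaw),np.cos(yaw)]]);o=np.array([.5465,-.0685])
# end-disc/base checks
print('base corners px',[proj(w,[*(o+R@np.array(p)),.01]).round(1) for p in [(-.05,-.04),(-.05,.125),(.038,-.04)]])
for z in(.10,.105,.11,.115,.12): print(z,onz(w,311.5,232,z))
# predicted axis: mouth at block (0,my,mz)
a=np.array([0,-np.sin(.349),np.cos(.349)])
E
```

```text
140 132  84  81  98  99  89 145 145 144 136 137 137 137 135 133 141 146 143 148 150 146 134 134  78  90  92 147 150 151
145 133  84  82 139 139 102 102 103 104 106 104 103 102 100 102 102 104 103 102 103 102 101 100 102 140 144 134 150 151
150 132  84  81 123  84 102 103 104 106 105 104 102 101 100 101 103 104 103 102 103 102 101 100 100 135 143 133 149 150
155 131  84  80  76  91 102 103 104 105 106 105 102 100 100 101 103 104 103 102 103 102 101 100 100 128 145 148 149 150
160  81  83  79  77 102 103 103 104 106 106 105 102 100  99 101 103 103 103 102 103 102 101 100 100 122 142 147 148 149
165  82  82  82  82 101 102 104 104 106 106 104 101  99 100 102 102 105 102 103 103 101 101 101 100 117 144 147 148 149
170  81  82  83  86 103 103 104 105 106 106 103 101 101 101 102 104 104 103 102 103 102 101 101 100 110 142 147 148 148
175  81  82  82  96 103 103 104 104 107 106 103 102 100 101 102 104 104 103 102 104 102 102 102  99 107 140 147 148 147
180  81  82  83 113 115 116 116 116 119 117 115 113 112 112 114 115 116 114 114 115 114 114 113 112 114 140 146 147 147
185  80  82  82 120 
[... 1081 characters left out ...]
80  77  53  64  61  61  60  61  62  61  61  62  60  58  59  60  54  99 134 138 142 140 140 142 140
235 143 143 142 141 140 139  93  60  59  61  62  62  64  61  61  60  76  73  61  61  63 141 141 141 141 140 137 135 138
240 140 139 139 140 141 141 141 108  61  62  61  60  61  59  80 108 110 100  61  84 141 141 140 141 141 139 139 141 142
245 142 141 141 142 141 140 140 140 139 140 141 142 129 116 121 142 138 138 140 143 142 142 141 141 141 139 138 138 137
base corners px [array([268.2, 204.8]), array([258.4,  21.1]), array([356.4, 204.4])]
0.1 [ 0.5406 -0.0981  0.1   ]
0.105 [ 0.5408 -0.0959  0.105 ]
0.11 [ 0.5409 -0.0937  0.11  ]
0.115 [ 0.5411 -0.0914  0.115 ]
0.12 [ 0.5413 -0.0892  0.12  ]
```

The rows are not in the units I measure in: shifts go in shares of 0.3 m and turns go in shares of pi rad. I convert before sending: 0.03 m / 0.3 = 0.1, -0.0145 m / 0.3 = -0.0483.

Emit:
{"fn": "shift_gripper", "kwargs": {
  "increments": {"deltas":[[-0.0483,-0.0167,0,0,0.085],[0,0,0.1,0,0.085],[0,0,0.1,0,0.085],[0,0,0,0,0.085],[0,0,0,0,0.085]]}
}}

```text
clock: 9.98
tcp_pos: [0.5442, -0.0832, 0.1411]
tool_rot: [3.141, -0.0, 1.544]
wrist_force: [-0.4, 0.2, 0.5]
opening: 0.0849
gripper_force: 0.0
```

```bash
python3 - <<'E'
from h import *
q=env.sense();w=env.get_calibration("wrist");a=env.camera("wrist");cv2.imwrite("pics/w7.png",a);np.savez("w7.npz",**w);print(q['clock'],q['tcp_pos'],q['tool_rot'])
print('tcp px',proj(w,q['tcp_pos']),'E pred',proj(w,[.541,-.0935,.111]),'collar',proj(w,[.5414,-.0788,.0706]))
g=cv2.cvtColor(a,cv2.COLOR_BGR2GRAY)
for r in range(140,300,8): print(r,' '.join('%3d'%v for v in g[r,280:356:2]))
E
```

```text
9.975 [ 0.54415212 -0.08315708  0.14105588] [ 3.14088497e+00 -1.49841196e-04  1.54356608e+00]
tcp px [319.00331123 271.5556624 ] E pred [313.42304995 260.25610984] collar [313.94727136 209.63553694]
140 133  84  84  91  95  98  77 146 146 144 145 148 148 148 148 148 144 145 140 146 143 145 150 149 146 142 135 121  68  90  90 128 151 150 152 152 147 151
148 133  84  81 126 140 126 102 103 104 105 106 106 106 104 102 101 102 101 103 104 104 103 104 103 103 101 101  99 102 141 145 144 150 150 151 151 146 150
156 133  84  84  77  80 102 102 103 104 105 107 106 104 102 102 100 101 102 103 104 104 103 102 104 102 102 101 100 101 127 145 138 149 149 151 150 146 149
164  82  83  83  76  90 102 103 104 104 105 106 106 104 102 100 100 100 102 103 104 105 102 102 103 102 102 101 101 101 113 144 135 148 148 150 148 147 145
172  82  83  83  77 102 102 103 104 105 106 107 105 104 102 100 100 101 102 102 104 105 102 103 102 102 102 101 101 100 101 141 132 14
[... 1661 characters left out ...]
 109  61  62  60  59  59  53 112 141 140 138 136 139 141 141 142 141 141 141
268 142 142 142 142 142 140 142 128  60  61  60  60  60  59  60  61  63  61  63  63  60  60  59  60  65 141 141 141 141 141 141 143 143 141 140 139 138 138
276 139 140 143 144 144 143 141 142 143 145 144 141 141 141 143 128 114 129 137 137 139 140 142 142 142 139 138 139 141 142 142 142 142 141 140 139 139 138
284 142 143 143 140 137 139 140 136 135 136 135 136 136 138 138 138 138 139 139 137 130 131 137 139 138 138 140 140 142 140 139 134 132 132 134 136 137 135
292 139 138 137 136 134 138 140 139 138 137 137 140 141 141 139 136 137 137 135 133 131 132 135 135 133 133 135 136 137 135 133 133 133 133 132 128 128 130
```

Converted, 0.02 m / 0.3 = 0.0667, -0.0048 m / 0.3 = -0.016.

Emit:
{"fn": "shift_gripper", "kwargs": {
  "increments": {"deltas":[[-0.016,-0.013,0,0,0.085],[0,0,0.0667,0,0.085],[0,0,0.0667,0,0.085],[0,0,0.0467,0,0.085],[0,0,0,0,0.085],[0,0,0,0,0.06]]}
}}

```text
clock: 10.78
tcp_pos: [0.5399, -0.0882, 0.0869]
tool_rot: [3.141, 0.0, 1.543]
wrist_force: [-0.1, -0.8, 0.7]
opening: 0.069
gripper_force: 0.0
```

```bash
python3 - <<'E'
from h import *
q=env.sense();w=env.get_calibration("wrist");a=env.camera("wrist");cv2.imwrite("pics/w8.png",a);print(q['clock'],q['tcp_pos'],q['tool_rot'])
print('tcp px',proj(w,q['tcp_pos']))
g=cv2.cvtColor(a,cv2.COLOR_BGR2GRAY)
for r in range(250,345,8): print(r,' '.join('%3d'%v for v in g[r,270:366:3]))
E
```

```text
10.775 [ 0.53990051 -0.08819974  0.08692932] [3.14077520e+00 5.97459762e-05 1.54278202e+00]
tcp px [318.91450672 271.55063902]
250  86  84  83  82  83  95  77  79  68  56  58  94  70  76  79  81  85  89  89  89  90  90 104  91  86 117 134 132 145 148 149 134
258  83  84  83  84  83  82  80  80  79  61  55  69  91  82  80  81  85  89  89  90  91  98  93  85  91  79  77  76 149 149 149 149
266  87  84  83  84  84  84  83  85  83 101  59  64  74  78  82  81  85  90  90  90  91  91  88  85  77 145 147 146 147 149 149 146
274  85  84  85  85 150 148 147 146 137  53  60  57  73  80  83  82  86  90  90  91  90  90  81  55  53 111 146 146 147 144 145 146
282  85  85 149 146 145 147 146 146 132  55  56  61  74  81  83  83  86  90  91  91  91  84  59  60  54  96 145 146 147 148 148 149
290 146 146 147 146 146 146 147 147  76  57  56  58  57  58  59  61  61  62  60  60  60  59  57  56  54  63 141 141 145 145 145 146
298 147 147 148 147 146 147 146 146  70  60  56  59  59  60  59  57  59  59  60  59  59  57  56  55  57  54 146 147 149 145 144 143
306 146 145 145 146 148 148 149 148  53  56  56  61  66  65  65  64  63  62  63  64  65  65  63  57  80  56 122 147 146 146 144 142
314 145 144 144 145 144 143 143 145  52  66  67  66  64  64  63  63  64  64  64  64  64  65  63  62  63  58 130 143 139 141 142 143
322 147 145 144 141 144 142 141 143 137  63  64  64  63  63  64  66  65  67  65  63  63  62  62  64  64 108 141 140 141 140 139 136
330 144 141 142 146 142 138 135 140 140 137 142 141  74  65  65  64  63  63  62  63  63  68 119 135 137 138 136 133 131 131 129 128
338 136 136 139 140 139 138 138 136 134 134 133 134 135 138 138 137 135 134 132 132 129 127 129 132 132 131 132 133 133 127 125 125
```

Centred to 0.3 mm, so I close.

Converted, 0.001 m / 0.3 = 0.0033, 0.0003 m / 0.3 = 0.001.

Emit:
{"fn": "shift_gripper", "kwargs": {
  "increments": {"deltas":[[0,0.001,0.0033,0,0.04],[0,0,0,0,0.03],[0,0,0,0,0.025],[0,0,0,0,0.018],[0,0,0,0,0.018],[0,0,0,0,0.018]]}
}}

```text
clock: 11.58
tcp_pos: [0.5405, -0.0882, 0.0857]
tool_rot: [3.14, 0.0, 1.543]
wrist_force: [1.8, -0.9, 4.5]
opening: 0.0204
gripper_force: 58.5
```

Converted, -0.0028 m / 0.3 = -0.0093, -0.0019 m / 0.3 = -0.0063.

Emit:
{"fn": "shift_gripper", "kwargs": {
  "increments": {"deltas":[[-0.0023,0,-0.0063,0,0.018],[-0.0033,0,-0.0093,0,0.018],[-0.0033,0,-0.0093,0,0.018],[-0.0033,0,-0.0093,0,0.018],[0,0,0,0,0.018]]}
}}

```text
clock: 12.2
tcp_pos: [0.54, -0.0919, 0.0959]
tool_rot: [3.141, -0.0, 1.543]
wrist_force: [3.8, 1.2, 0.4]
opening: 0.0203
gripper_force: 59.0
```

Emit:
{"fn": "shift_gripper", "kwargs": {
  "increments": {"deltas":[[-0.0033,0,-0.0093,0,0.018],[-0.0033,0,-0.0093,0,0.018],[0,0,0,0,0.018]]}
}}

```text
clock: 12.58
tcp_pos: [0.5398, -0.0939, 0.1014]
tool_rot: [3.141, 0.0, 1.543]
wrist_force: [4.2, 0.8, -0.1]
opening: 0.0203
gripper_force: 59.1
```

Converted, -0.0028 m / 0.3 = -0.0093, 0.0003 m / 0.3 = 0.001.

Emit:
{"fn": "shift_gripper", "kwargs": {
  "increments": {"deltas":[[-0.0033,0.001,-0.0093,0,0.018],[-0.0033,0.0007,-0.0093,0,0.018],[-0.0033,0.0007,-0.0093,0,0.018],[-0.0033,0,-0.0093,0,0.018],[-0.0033,0,-0.0093,0,0.018],[0,0,0,0,0.018],[0,0,0,0,0.018]]}
}}

```text
clock: 13.45
tcp_pos: [0.5399, -0.0991, 0.1152]
tool_rot: [-3.141, 0.0, 1.543]
wrist_force: [-0.4, 0.3, -1.4]
opening: 0.0201
gripper_force: 59.3
```

```bash
python3 - <<'E'
from h import *
q=env.sense();w=env.get_calibration("wrist");a=env.camera("wrist");cv2.imwrite("pics/w9.png",a);print(q['clock'],q['tcp_pos'])
b=env.camera("top");s=env.camera("side")
d=lambda x,y:np.argwhere(cv2.absdiff(x,y).max(2)>60)
r0=cv2.imread("pics/top0.png")
# block front edge in side view: compare rows/cols of base corner before/after
s0=cv2.cvtColor(cv2.imread("pics/side0.png"),6);s1=cv2.cvtColor(s,6)
for r in(225,232,240): print(r,s0[r,280:292],s1[r,280:292])
for c in(290,296): print(c,s0[240:256,c],s1[240:256,c])
g=cv2.cvtColor(a,6)
for r in range(140,300,8): print(r,' '.join('%3d'%v for v in g[r,276:368:3]))
E
```

```text
13.45 [ 0.53987657 -0.09909306  0.11517364]
225 [178 181 178 180 176 151 178 180 181 181 182 180] [187 187 187 187 179 157 189 187 188 187 191 193]
232 [178 183 186 174 113 184 180 177 179 181 184 180] [189 188 192 183 120 196 188 184 189 192 194 190]
240 [180 181 183 172 118 192 181 174  88  98 100 106] [186 189 190 176 120 191 193 184  98 105 106 108]
290 [100  99  99  92 122 108 107  98 103  96  98 191 181 179 187 180] [106 105 108 106 121 113 113 108 111 111 104 109 106 110 116 102]
296 [ 97  94 106 203 105 104 101  99 193 184 176 178 177 175 176 178] [107 102 111 213 111 114 110 112 199  97 104 106 108 102 102  88]
140 152 152  88  89  83  96 108 110 111 112 112 110 108 106 107 109 110 110 109 109 108 108 106 107 154 129 158 158 155 157  88
148  87  88  87  90  81 107 109 110 110 112 112 109 107 106 106 109 110 110 109 110 108 108 107 106 139 141 156 158 153 157  88
156  86  86  88  89  83 108 109 110 111 112 112 109 107 106 106 108 10
[... 1533 characters left out ...]
  91  92  92  94 103  76  65 147 148 150 151 151 150 149 148
260 149  69  69  69  69  14  20  57  77 104  79  81  84  86  91  91  91  92  98 101  89  74  12  52  69  69  70 132 149 148 149
268  35  58  59  59  50  11  47  59  66  75  79  83  83  87  91  93  93  92  86  58  56  56  11  18  69  69  69  69  18  20  23
276  58  59  58  59   9  10  43  54  56  74  82  84  85  88  92  93  93  93  85  58  56  54  10  14  69  69  69  70  45  21  24
284  59  59  58  55  11   8  55  59  62  60  60  61  59  60  61  62  61  59  59  59  62  57  11  16  40  68  69  69  70  28  32
292  59  58  58  38  10   7  58  56  60  59  61  62  62  62  63  63  63  61  60  59  56  56  36  12  14  69  69  67  67  59  26
```

The groove now shows clear of the mouth at about row 203. The draw is about 31 mm straight along the bore, and the block's edges match the first picture. Handing in.

Emit:
{"fn": "shift_gripper", "kwargs": {
  "increments": {"deltas":[[0,0,0,0,0.018],[0,0,0,0,0.018]]}
}}

```text
clock: 13.85
tcp_pos: [0.54, -0.0989, 0.1151]
tool_rot: [-3.141, 0.0, 1.543]
wrist_force: [0.4, 0.6, -1.3]
opening: 0.0207
gripper_force: 59.2
```

```bash
python3 -c "
from plant import env
print(env.finish_job())"
```

```text
the job is handed in; nothing more can be done
None
```

The job is handed in, with no verdict returned: the clip sits released on the ear and fence, and the gauge is held still about 31 mm out along its bore with the groove clear; the block had not visibly moved.

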